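# Sort stripped casting trees into the scrap boxes by metal

## Robot

A 6-joint arm with a two-finger parallel gripper is mounted at the origin on a cart in front of the work surface, level with it; the furniture and walls round the work are solid. World frame = base frame: x ahead of the robot, y to its left, z up, the work surface at z = 0. Lengths are in m, angles in rad, forces in N, time in s.
With the tool pointing down it reaches from about 0.4 to 0.825 m from the base axis. Payload 7 kg.
Tool frame: the origin (TCP) lies on the centre line of the jaws, within the pads' length; the fingertips stand 14 mm ahead of it and the grasp point (between the pads) lies 5 mm behind it; z points along the fingers, y is the line along which they close (so a half turn about z gives the same grasp; the last joint's range is limited). The gripper opens to 88 mm and grips with 3 to 60 N. Pads are 19 mm wide; open, the fingers measure 130 mm over their backs; the gripper's body (78 mm by 193 mm) begins 47 mm behind the grasp point.
Start: joints at [-1.028, 0.359, 0.012, 0, -1.224, -0.288], TCP at [0.17, -0.653, 0.241] pointing down, gripper open.
Joint ranges: [-3.07, 3.07], [-1.43, 2.12], [-1.02, 1.25], [-3.03, 1.67], [-3.05, -0], [-3.03, 3.03]. Speed limits (rad/s): [2.39, 2.39, 3.01, 3.14, 3.14, 3.14].

## Interface

Orientations are given as [roll, pitch, yaw] about the fixed x, y, z axes, in that order (R = Rz(yaw) Ry(pitch) Rx(roll)).
In Python, from station import arm gives the robot as it stands.
- The arm moves only by the tool move_arm, never from a script. Its argument "rows" is a list of rows, each an object with "translation": the shift along the tool's x, y, z in cm, a list of three; "rot": the turn, a rotation vector about the tool's x, y, z in degrees, a list of three; "hand": the closure, from 0 (fully open) to 1 (shut). A call has 1 to 8 rows; each row is the pose to reach, as a shift and turn from the pose commanded when the call began, along the tool's axes at that moment; what a row does not reach only later rows make up. A row lasts 1/12 s, in which the tool goes at most 41.7 mm and 7.16 degrees, less where a joint would pass 70% of its speed; a pose out of reach is approached as far as the arm can. A call with a gripper value outside its range is refused whole. The fingers move at their own pace and stop on an object; "squeeze" is the grip in N (left out, the last holds). Time passes only in rows, so rows that repeat a pose let the fingers close. It gives the time, the measured TCP pose, the force, the opening and the grip force at its end, in the units of the state.
- arm.get_state(): the state, without advancing time (a new reading comes with each control period).
- arm.grab_frame(name): name is "scene" or "side" or "wrist"; returns (picture, depth): 384x512x3 uint8, red, green, blue; 384x512 float32, m along the optical axis (not along the pixel's ray), 0 where there is no reading.
- arm.camera_params(name): a dict with "vfov" (degrees; the focal length in pixels is half the picture's height over the tangent of half this angle, whatever the lens; pixels are square), "cx", "cy" (the principal point, pixels), "position" and "orientation" of the camera in the world; the wrist camera has in their place "tool_from_camera" (4x4, takes a point from camera to tool coordinates, whose origin is the TCP and whose axes are the flange's). Camera axes: x right, y down, z forward; pixel columns grow to the right and rows downward; lengths in m; the calibration is good to about 2 mm. A picture is of the moment at which its call begins: read the wrist's pose just before it. camera_params takes no time and is no camera call.
- arm.job_done(): hands the job in; it is judged then, once.
Trained networks look in the newest picture that a camera, given by its name, has taken for a name from the list of things; names that differ only in an ending like _2 or _b are one class to them, and where a whole thing is asked for, a point or a joint stands for the part that bears it (a point fixed in the world has none). Each returns a list of dicts, best first, with "p" (0 to 1); they miss things now and then, are a little off and sometimes report something else, mostly with a low value. They report only what shows in the picture. A call takes as long as a camera call. They do not tell look-alikes from the thing itself.
- arm.search_frame(label, camera): "point" ([x, y, z] in m, in the coordinates of the camera as it stood for that picture, good to about 4 mm: the middle of the surface that is visible of it).
- arm.pinpoint(label, camera): "point" ([x, y, z] in m, in the coordinates of the camera as it stood for that picture, good to about 4 mm: a listed point, or the origin of a listed thing).
The state is a dict: "t": time; "q": joint angles; "qd": joint speeds; "joint_efforts": joint torques, N m; "eef_pos": TCP position; "ee_rot": TCP orientation; "force": force on the tool from outside, world axes, zero at the start; "moment": the same for the moment, N m; "width": finger opening in m; "gripper_force": force on a finger pad.
Only numpy, scipy, OpenCV 4.12 (cv2) and the standard library are available. Lean on these libraries where they do the work, as an engineer would, in place of code of your own. Each camera call takes 0.05 s, during which the arm holds its last target. There are 200 camera calls.

## Task

The castings have been clipped off three of the trees on the bench: drop each of these bare trees through the sprung flap into the scrap box of its own metal (silver, brass, copper; the flap and the disc on the front show the metal), so that it lies inside and the flap shuts over it. Alloys must not be mixed, and the tree that still carries its rings stays standing where it is.

Things in the scene. Friction and masses are not known exactly. Their poses are not given: they have to be found in the camera images.
- tree_silver: bare casting tree of silver-grey metal, loose, 66 mm high, about 0.16 kg: a round button 30 mm across at the foot tapers over 16 mm into an upright trunk 12 mm in diameter, with only clipped stubs under 3 mm. It stands on its button. Origin: centre of the button's underside; z up the trunk. Grip the trunk from above, higher than 30 mm over the underside
- tree_brass: bare casting tree of yellow brass, loose, 66 mm high, about 0.16 kg: a round button 30 mm across at the foot tapers over 16 mm into an upright trunk 12 mm in diameter, with only clipped stubs under 3 mm. It stands on its button. Origin: centre of the button's underside; z up the trunk. Grip the trunk from above, higher than 30 mm over the underside
- tree_copper: bare casting tree of reddish copper, loose, 66 mm high, about 0.16 kg: a round button 30 mm across at the foot tapers over 16 mm into an upright trunk 12 mm in diameter, with only clipped stubs under 3 mm. It stands on its button. Origin: centre of the button's underside; z up the trunk. Grip the trunk from above, higher than 30 mm over the underside
- tree_full: brass casting tree, same height and button, but with nine rings still on its trunk (52 mm across): not scrap, loose, stands. Origin: centre of the button's underside, z up. Fixed round the work: a board on edge, 0.1 m high, along y = 0 to -0.05; a lamp 0.24 m over the bench behind the boxes (x over 0.58, y under -0.24)
- box_silver: scrap box for silver-grey metal, fixed, empty: green steel box 78 x 78 mm (walls 3 mm, floor at 6 mm), lid 82 mm square, top at 124 mm; its flap and the disc on its front (-x) are silver-grey metal. Origin: centre of its underside; z up. The lid's mouth, centred on the z axis, is 54 x 54 mm with a black collar 4 mm wide rising to 128 mm
- box_brass: scrap box for yellow brass, fixed, empty: green steel box 78 x 78 mm (walls 3 mm, floor at 6 mm), lid 82 mm square, top at 124 mm; its flap and the disc on its front (-x) are yellow brass. Origin: centre of its underside; z up. The lid's mouth, centred on the z axis, is 54 x 54 mm with a black collar 4 mm wide rising to 128 mm
- box_copper: scrap box for reddish copper, fixed, empty: green steel box 78 x 78 mm (walls 3 mm, floor at 6 mm), lid 82 mm square, top at 124 mm; its flap and the disc on its front (-x) are reddish copper. Origin: centre of its underside; z up. The lid's mouth, centred on the z axis, is 54 x 54 mm with a black collar 4 mm wide rising to 128 mm
- flap_silver (a joint): silver-grey metal trapdoor in the mouth of box_silver, upper face at 122 mm, hinged on the mouth's far (box +x) side, 26 mm from the axis; swings down inside: 0 shut, 1.4 rad most. A weak spring (under 1 N) shuts it. A tree's button pushes it down; let go with the button 20 mm or more below the collar, the tree falls in by its weight
- flap_brass (a joint): yellow brass trapdoor in the mouth of box_brass, upper face at 122 mm, hinged on the mouth's far (box +x) side, 26 mm from the axis; swings down inside: 0 shut, 1.4 rad most. A weak spring (under 1 N) shuts it. A tree's button pushes it down; let go with the button 20 mm or more below the collar, the tree falls in by its weight
- flap_copper (a joint): reddish copper trapdoor in the mouth of box_copper, upper face at 122 mm, hinged on the mouth's far (box +x) side, 26 mm from the axis; swings down inside: 0 shut, 1.4 rad most. A weak spring (under 1 N) shuts it. A tree's button pushes it down; let go with the button 20 mm or more below the collar, the tree falls in by its weight
Not all that is in view belongs to the job. There is more than one size of the tree_silver; the one meant has the size given above.

How it is judged:
At the end, for the whole second after the job is handed in: Each bare tree lies at rest inside the box of its own metal (its origin within the box's walls, less than 90 mm above the box's underside), all three flaps are shut (under 0.1 rad), and the tree with rings stands upright (within 0.15 rad) less than 25 mm from where it was (x of tree_silver in the frame of box_silver between -0.039 and 0.039 m and y of tree_silver in the frame of box_silver between -0.039 and 0.039 m and z of tree_silver in the frame of box_silver between 0 and 0.09 m and value of joint each of flap_silver, flap_brass, flap_copper below 0.1 rad and linear speed of each of tree_silver, tree_brass, tree_copper, tree_full below 0.02 m/s and x of tree_brass in the frame of box_brass between -0.039 and 0.039 m and y of tree_brass in the frame of box_brass between -0.039 and 0.039 m and z of tree_brass in the frame of box_brass between 0 and 0.09 m and x of tree_copper in the frame of box_copper between -0.039 and 0.039 m and y of tree_copper in the frame of box_copper between -0.039 and 0.039 m and z of tree_copper in the frame of box_copper between 0 and 0.09 m and distance of tree_full from where it was at the start of the episode below 0.025 m and angle between tree_full's own z axis and vertical below 0.15 rad); the robot touches nothing.
It fails at once if the tree with rings is knocked over (angle between tree_full's own z axis and vertical above 0.5 rad).
It also fails if it takes over 80 s, if anything falls off the work surface, if the arm or the gripper's body presses on something with over 40 N, if the wrist force passes 120 N, or if a joint passes its speed limit or range.

## Working session

There is one attempt and no reset: what is moved stays moved. The work goes in short steps, Python scripts to look and compute and a tool call to move; the robot and the scene stay as the last step left them, time stands still between calls to the robot, and variables do not carry over. Pictures are saved under pics/ and viewed, at most 14 in all, crops included, and the job is handed in when it is done.

Besides the shell and the picture viewer there is one more tool, called after "Call:" as name(argument=value, ...), one argument or row to a line, values as JSON. move_arm: Moves the arm, as the interface text tells. Its arguments: {"type":"object","properties":{"rows":{"type":"array","items":{"type":"object","properties":{"translation":{"type":"array","items":{"type":"number"}},"rot":{"type":"array","items":{"type":"number"}},"hand":{"type":"number"}}}},"squeeze":{"type":"number"}},"required":["rows"]}

```bash
mkdir -p pics; cat > h.py <<'E'
import numpy as np, cv2
from scipy.spatial.transform import Rotation as R
from station import arm
def K(c):
    p=arm.camera_params(c); f=192/np.tan(np.radians(p['vfov'])/2); return f,p['cx'],p['cy'],p
def pose(c,s=None):
    p=arm.camera_params(c)
    if 'tool_from_camera' in p:
        s=s or arm.get_state(); T=np.eye(4); T[:3,:3]=rot(s['ee_rot']); T[:3,3]=s['eef_pos']
        return T@np.array(p['tool_from_camera'])
    T=np.eye(4); o=np.array(p['orientation'])
    T[:3,:3]=o if o.shape==(3,3) else rot(o); T[:3,3]=p['position']; return T
def rot(o):
    o=np.array(o); return o if o.shape==(3,3) else R.from_euler('xyz',o).as_matrix()
def w(T,p): return (T[:3,:3]@np.array(p)+T[:3,3])
def cloud(c,d,s=None):
    f,cx,cy,_=K(c); v,u=np.mgrid[:384,:512]; P=np.stack([(u-cx)/f*d,(v-cy)/f*d,d],-1); T=pose(c,s)
    return P@T[:3,:3].T+T[:3,3]
def pix(c,P,s=None):
    f,cx,cy,_=K(c); T=pose(c,s); q=T[:3,:3].T@(np.array(P)-T[:3,3]); return (q[:2]/q[2]*f+[cx,cy]).round(0)
E
python3 - <<'E'
from h import *
s=arm.get_state(); print(s['eef_pos'],s['ee_rot'],s['width'])
for c in ['scene','side']: print(arm.camera_params(c))
print(arm.camera_params('wrist'))
L=['tree_silver','tree_brass','tree_copper','tree_full','box_silver','box_brass','box_copper']
for c in ['scene','side']:
    im,d=arm.grab_frame(c); cv2.imwrite(f'pics/{c}0.png',im[...,::-1]); np.save(f'pics/{c}0.npy',d)
    for l in L:
        for r in arm.pinpoint(l,c)[:4]:
            P=w(pose(c),r['point']); print(c,l,round(r['p'],2),P.round(3),pix(c,P))
E
```

```text
[ 0.16998959 -0.65277901  0.23963227] [ 3.13999188e+00 -1.46729007e-04 -2.88690640e+00] 0.08752350687756376
{'vfov': 46.382193514475816, 'cx': 262.4001895795129, 'cy': 193.751586026807, 'position': array([-0.29036179,  0.43004654,  0.91477927]), 'orientation': array([-2.23422915e+00,  1.55911984e-03, -2.13037758e+00])}
{'vfov': 56.48188430196114, 'cx': 258.9399082846926, 'cy': 194.6067924499066, 'position': array([0.47786616, 0.28465864, 0.86235444]), 'orientation': array([-2.65211449, -0.01036862, -2.84866813])}
{'vfov': 61.0462596288546, 'cx': 253.96538084067492, 'cy': 187.33642730994427, 'tool_from_camera': array([[-5.59609348e-04, -9.66567597e-01, -2.56411324e-01,
         6.92283404e-02],
       [ 9.99999765e-01, -6.42202481e-04,  2.38378285e-04,
         8.55535209e-04],
       [-3.95076715e-04, -2.56411131e-01,  9.66567730e-01,
        -1.44369119e-01],
       [ 0.00000000e+00,  0.00000000e+00,  0.00000000e+00,
         1.00000000e+00]])}
scene tree_silver 0.58 [ 0.765 -0.372 -0.003] [296. 169.]
scene tree_brass 0.69 [ 0.396  0.138 -0.004] [217. 300.]
scene tree_copper 0.64 [ 0.42   0.054 -0.005] [241. 280.]
scene tree_full 0.52 [ 0.451 -0.085  0.004] [278. 251.]
scene box_silver 0.76 [ 0.557 -0.173  0.003] [283. 220.]
scene box_brass 0.54 [ 0.399  0.139 -0.003] [216. 299.]
scene box_copper 0.72 [ 0.659 -0.108  0.002] [248. 209.]
side tree_silver 0.54 [ 0.392 -0.146 -0.003] [333. 220.]
side tree_brass 0.7 [ 0.398  0.142 -0.005] [306. 329.]
side tree_brass 0.65 [ 0.416  0.056 -0.005] [307. 291.]
side tree_copper 0.45 [ 0.417  0.056 -0.004] [307. 290.]
side tree_full 0.48 [ 0.448 -0.086 -0.   ] [308. 233.]
side box_silver 0.72 [ 0.556 -0.17  -0.007] [276. 196.]
side box_brass 0.73 [ 0.519 -0.316 -0.002] [302. 157.]
side box_copper 0.89 [ 0.657 -0.105  0.003] [234. 205.]
```

View pics/scene0.png

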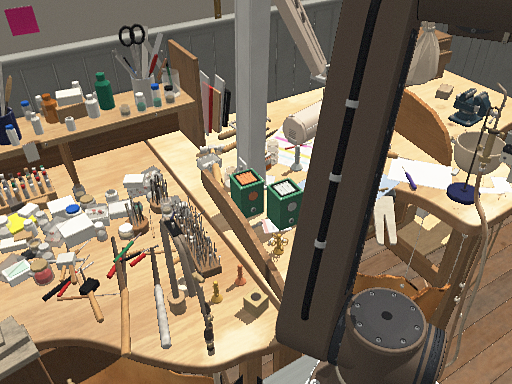

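View pics/side0.png

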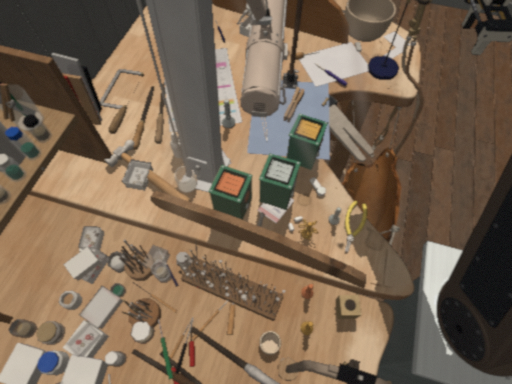

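Scene view: brass tree (217,295), copper (241,275), ringed tree (279,243), a large silver one (297,158). Side view: a small silver one near (334,216), a larger silver (228,112), ringed (310,230), brass (306,328), copper (307,292). The boxes are silver (279,175), brass (306,138) and copper (232,187). The silver candidates need a close crop.

```bash
python3 - <<'E'
from h import *
im=cv2.imread('pics/side0.png'); d=np.load('pics/side0.npy'); P=cloud('side',d)
a=cv2.resize(im[180:260,270:370],(800,640))[:600]
b=cv2.resize(im[80:160,190:290],None,fx=4,fy=4,interpolation=2)
a=cv2.resize(im[190:265,280:380],(400,300),interpolation=2)
c=cv2.resize(im[265:340,270:370],(400,300),interpolation=2)
sc=cv2.imread('pics/scene0.png'); e=cv2.resize(sc[125:200,250:350],(400,300),interpolation=2)
cv2.imwrite('pics/crop1.png',np.vstack([np.hstack([a,b[:300]]),np.hstack([c,e])]))
np.set_printoptions(suppress=True)
for n,(u0,u1,v0,v1) in dict(silv=(325,345,204,226),big=(215,240,95,130),full=(295,322,215,248),brass=(296,316,315,340),copper=(298,316,280,302)).items():
    Q=P[v0:v1,u0:u1].reshape(-1,3); q=Q[Q[:,2]>.012]; print(n,len(q),'zmax',np.percentile(q[:,2],[50,99]).round(3), 'top',q[q[:,2]>np.percentile(q[:,2],99)-.02].mean(0).round(3))
# box tops
for n,c in dict(silver=(.557,-.172),brass=(.519,-.316),copper=(.658,-.107)).items():
    q=P[(np.hypot(P[...,0]-c[0],P[...,1]-c[1])<.07)&(P[...,2]>.115)&(P[...,2]<.14)]
    r=cv2.minAreaRect((q[:,:2]*1000).astype(np.float32)); print(n,len(q),r)
E
```

```text
silv 80 zmax [0.039 0.862] top [0.478 0.285 0.862]
big 323 zmax [0.093 0.303] top [ 0.703 -0.18   0.314]
full 226 zmax [0.049 0.667] top [0.478 0.285 0.862]
brass 59 zmax [0.058 0.862] top [0.478 0.285 0.862]
copper 62 zmax [0.049 0.375] top [0.478 0.285 0.862]
silver 984 ((565.0189208984375, -173.03001403808594), (84.26934051513672, 100.87909698486328), 85.41817474365234)
brass 810 ((518.914306640625, -318.8401184082031), (83.80979919433594, 82.13060760498047), 82.94348907470703)
copper 1047 ((649.752685546875, -104.62540435791016), (84.21009826660156, 102.5660629272461), 86.6917495727539)
```

View pics/crop1.png

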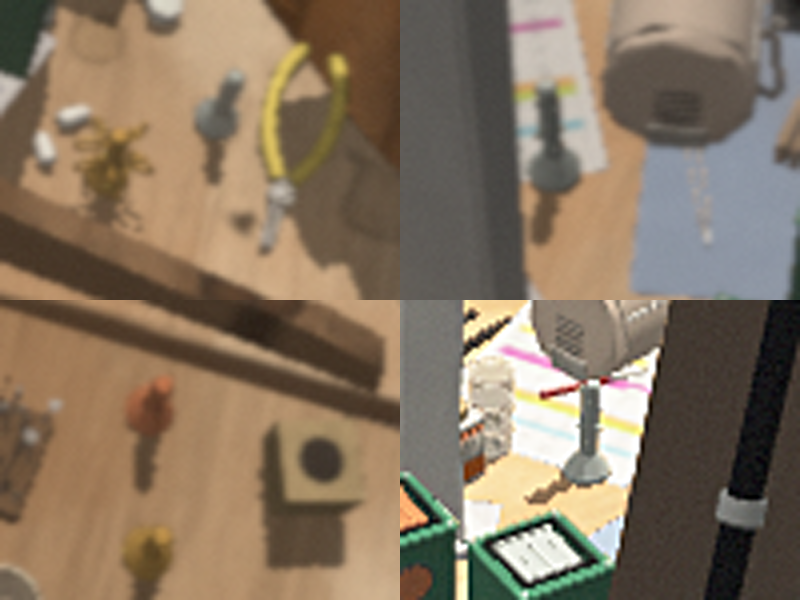

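Silver candidates: the small one at side (334,217), and a taller one standing back by the lamp at side (228,112) / scene (297,158). The small one fits the given size, but I'll check both heights, plus the lamp and the grey post.

```bash
python3 - <<'E'
from h import *
np.set_printoptions(suppress=True)
C=[]
for c in ['side','scene']:
    d=np.load(f'pics/{c}0.npy'); P=cloud(c,d); C.append(P[d>0.05])
def near(x,y,r=.02,z0=.012,z1=.15):
    for n,P in zip(['side','scene'],C):
        q=P[(np.hypot(P[:,0]-x,P[:,1]-y)<r)&(P[:,2]>z0)&(P[:,2]<z1)]
        if len(q)>4:
            t=q[q[:,2]>.03]; print(n,len(q),'ztop',np.sort(q[:,2])[-4:].round(3),'trunk mean',t.mean(0).round(3),'foot',q[q[:,2]<.025].mean(0).round(3))
for n,p in dict(sil=(.392,-.146),big=(.765,-.372),full=(.45,-.086),brass=(.397,.14),cop=(.418,.055)).items(): print(n); near(*p)
A=np.vstack(C)
for nm,m in dict(lamp=(A[:,0]>.5)&(A[:,0]<.85)&(A[:,1]<-.18)&(A[:,1]>-.6)&(A[:,2]>.15)&(A[:,2]<.6)).items():
    q=A[m]; print(nm,len(q),q.min(0),q.max(0)); 
    for z in np.arange(.15,.6,.05):
        s=q[(q[:,2]>z)&(q[:,2]<z+.05)]
        if len(s): print(round(z,2),len(s),np.percentile(s,[2,98],axis=0).round(3).tolist())
q=A[(A[:,0]>.55)&(A[:,0]<1)&(A[:,1]<.1)&(A[:,1]>-.18)&(A[:,2]>.15)&(A[:,2]<.8)]
print('post',len(q),np.percentile(q,[2,50,98],axis=0).round(3).tolist() if len(q) else '')
# collar/lid square fits
P=C[0]
for n,c in dict(silver=(.557,-.172),brass=(.519,-.317),copper=(.658,-.107)).items():
    q=A[(abs(A[:,0]-c[0])<.06)&(abs(A[:,1]-c[1])<.06)&(A[:,2]>.117)&(A[:,2]<.135)]
    r=cv2.minAreaRect((q[:,:2]*1000).astype(np.float32)); print(n,len(q),[np.round(v,1) for v in r])
d=np.load('pics/side0.npy'); print(d[60,185],cloud('side',d)[60,185], d[140,195],cloud('side',d)[140,195])
E
```

```text
sil
side 78 ztop [0.066 0.066 0.067 0.068] trunk mean [ 0.393 -0.142  0.053] foot [ 0.394 -0.141  0.017]
big
side 177 ztop [0.095 0.096 0.096 0.096] trunk mean [ 0.763 -0.365  0.067] foot [ 0.763 -0.363  0.018]
scene 139 ztop [0.095 0.096 0.097 0.097] trunk mean [ 0.761 -0.369  0.065] foot [ 0.759 -0.367  0.017]
full
side 125 ztop [0.066 0.066 0.067 0.068] trunk mean [ 0.452 -0.083  0.049] foot [ 0.453 -0.079  0.017]
scene 124 ztop [0.067 0.068 0.068 0.068] trunk mean [ 0.449 -0.084  0.048] foot [ 0.447 -0.083  0.017]
brass
side 54 ztop [0.063 0.063 0.063 0.063] trunk mean [0.4   0.142 0.054] foot [0.403 0.144 0.02 ]
scene 82 ztop [0.063 0.063 0.064 0.065] trunk mean [0.395 0.14  0.05 ] foot [0.395 0.141 0.018]
cop
side 61 ztop [0.063 0.063 0.063 0.064] trunk mean [0.417 0.063 0.052] foot [0.416 0.064 0.017]
scene 76 ztop [0.061 0.062 0.063 0.063] trunk mean [0.413 0.06  0.049] foot [0.412 0.06  0.019]
lamp 9647 [ 0.58795219 -0.59691177  0.15001282] [ 0.72977144 -0.18000247  0.59998875]
0.15 247 [[0.62, -0.592, 0.151], [0.722, -0.181, 0.199]]
0.2 888 [[0.594, -0.59, 0.204], [0.717, -0.183, 0.249]]
0.25 4384 [[0.597, -0.583, 0.252], [0.713, -0.192, 0.297]]
0.3 444 [[0.656, -0.478, 0.301], [0.714, -0.181, 0.348]]
0.35 606 [[0.644, -0.384, 0.352], [0.712, -0.181, 0.399]]
0.4 901 [[0.653, -0.382, 0.401], [0.709, -0.182, 0.449]]
0.45 758 [[0.658, -0.36, 0.451], [0.707, -0.182, 0.499]]
0.5 706 [[0.663, -0.338, 0.501], [0.704, -0.182, 0.549]]
0.55 713 [[0.668, -0.313, 0.551], [0.702, -0.182, 0.599]]
post 11133 [[0.7, -0.177, 0.165], [0.74, -0.154, 0.412], [0.818, -0.15, 0.589]]
silver 1508 [array([ 565. , -168.5]), array([ 96. , 102.9]), np.float64(89.5)]
brass 795 [array([ 518.9, -318.8]), array([83.8, 82.1]), np.float64(82.9)]
copper 1529 [array([ 660.3, -112.7]), array([ 99.3, 120.3]), np.float64(86.3)]
0.61676425 [ 0.73860147 -0.15368362  0.42590748] 0.8276473 [ 0.757517   -0.15399397  0.18983612]
```

Side depth puts the small silver tree at 66 mm and the tall one at 96 mm, so the small one at (0.392,-0.146) is the right target. There is also a post at x>0.70, y<-0.15, and the lamp, so I'll pick yaws that keep clear of both.

```bash
cat >> h.py <<'E'
def go(x,y,z,yaw=None):
    s=arm.get_state(); M=rot(s['ee_rot']); t=M.T@(np.array([x,y,z])-s['eef_pos'])*100
    out=[t.round(2).tolist()]
    if yaw is not None:
        N=rot([np.pi,0,yaw]); out.append(np.degrees(R.from_matrix(M.T@N).as_rotvec()).round(1).tolist())
    e=R.from_matrix(M).as_euler('xyz'); print('go',out,'| at',np.array(s['eef_pos']).round(4),e.round(3),'t',round(s['t'],2),'q',np.array(s['q']).round(2)[[0,5]],'w',round(s['width'],4))
E
python3 -c "
from h import *
go(.30,-.36,.22,-2.4); go(.392,-.146,.18,-2.0)"
```

```text
go [[-19.96, 25.1, 2.06], [-0.0, -0.0, -27.9]] | at [ 0.1701 -0.6532  0.2406] [-3.142  0.    -2.887] t 0.8 q [-1.03 -0.29] w 0.0875
go [[-34.26, 43.49, 6.06], [-0.0, -0.0, -50.8]] | at [ 0.1701 -0.6532  0.2406] [-3.142  0.    -2.887] t 0.8 q [-1.03 -0.29] w 0.0875
```

Call:
move_arm(
  rows=[
    {"translation": [-3,4,0.3],"rot": [0,0,-5],"hand": 0.45},
    {"translation": [-5.5,7,0.6],"rot": [0,0,-10],"hand": 0.45},
    {"translation": [-8,10.2,0.9],"rot": [0,0,-15],"hand": 0.45},
    {"translation": [-10.5,13.4,1.2],"rot": [0,0,-20],"hand": 0.45},
    {"translation": [-13,16.6,1.5],"rot": [0,0,-24],"hand": 0.45},
    {"translation": [-15.5,19.7,1.7],"rot": [0,0,-27],"hand": 0.45},
    {"translation": [-18,22.8,1.9],"rot": [0,0,-29],"hand": 0.45},
    {"translation": [-20,25.2,2.1],"rot": [0,0,-30],"hand": 0.45},
  ],
  squeeze=25,
)

```text
t: 1.47
eef_pos: [0.3006, -0.3566, 0.2198]
ee_rot: [-3.141, 0.001, -2.361]
force: [-0.1, -0.2, -0.1]
width: 0.0486
gripper_force: 0.0
```

```bash
python3 -c "
from h import *
go(.392,-.146,.18,-2.0)"
```

```text
go [[-21.31, 8.52, 3.99], [-0.1, 0.0, -20.7]] | at [ 0.3006 -0.3566  0.2198] [-3.141e+00  1.000e-03 -2.361e+00] t 1.47 q [-0.45 -0.34] w 0.0486
```

Call:
move_arm(
  rows=[
    {"translation": [-3.6,1.4,0.7],"rot": [0,0,-4],"hand": 0.45},
    {"translation": [-7.2,2.9,1.4],"rot": [0,0,-8],"hand": 0.45},
    {"translation": [-10.8,4.3,2.0],"rot": [0,0,-12],"hand": 0.45},
    {"translation": [-14.4,5.7,2.7],"rot": [0,0,-16],"hand": 0.45},
    {"translation": [-18,7.1,3.4],"rot": [0,0,-19],"hand": 0.45},
    {"translation": [-21.3,8.5,4],"rot": [0,0,-20.7],"hand": 0.45},
    {"translation": [-21.3,8.5,4],"rot": [0,0,-20.7],"hand": 0.45},
  ],
)

```text
t: 2.05
eef_pos: [0.394, -0.1446, 0.1792]
ee_rot: [-3.141, 0.001, -1.995]
force: [-0.7, -0.6, 1.1]
width: 0.0479
gripper_force: 0.0
```

```bash
python3 - <<'E'
from h import *
s=arm.get_state(); im,d=arm.grab_frame('wrist'); cv2.imwrite('pics/w1.png',im[...,::-1]); np.save('pics/w1.npy',d)
for l in ['tree_silver','tree_full']:
    for r in arm.pinpoint(l,'wrist')[:2]: P=w(pose('wrist',s),r['point']); print(l,round(r['p'],2),P.round(4),pix('wrist',P,s))
P=cloud('wrist',d,s)
for x,y in [(.392,-.146),(.45,-.085)]:
    q=P[(np.hypot(P[...,0]-x,P[...,1]-y)<.02)&(d>.05)&(P[...,2]>.03)&(P[...,2]<.075)]; print(len(q), q.mean(0) if len(q) else '', q[q[:,2]>.06].mean(0))
go(.392,-.146,.049,-2.0)
E
```

```text
tree_silver 0.79 [ 0.3948 -0.1465  0.0032] [252. 170.]
tree_full 0.9 [ 0.4503 -0.0884 -0.0009] [227. 238.]
296 [ 0.39046649 -0.14708263  0.05684171] [ 0.39128588 -0.14618665  0.06500282]
62 [ 0.45303196 -0.0851572   0.04879458] [ 0.45290655 -0.08105656  0.0657439 ]
go [[-0.2, 0.12, 13.07], [-0.0, 0.0, -0.0]] | at [ 0.3923 -0.1484  0.1797] [-3.142  0.    -2.   ] t 2.2 q [ 0.11 -0.54] w 0.0485
```

View pics/w1.png

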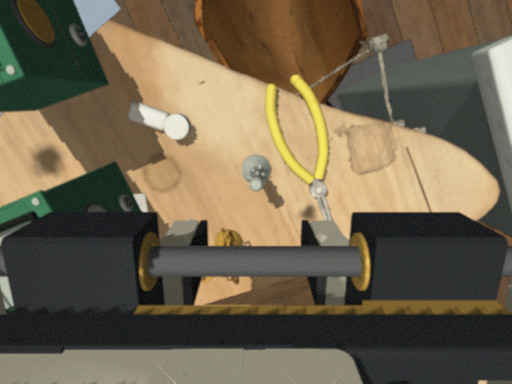

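The wrist view shows the silver tree at (257,175), the pliers at (300,130) and the ringed tree at (228,240). The silver tree's measured position is (0.392,-0.146), so I'm going down on it.

Call:
move_arm(
  rows=[
    {"translation": [-0.2,0.1,3],"hand": 0.45},
    {"translation": [-0.2,0.1,6],"hand": 0.45},
    {"translation": [-0.2,0.1,9],"hand": 0.45},
    {"translation": [-0.2,0.1,11.5],"hand": 0.45},
    {"translation": [-0.2,0.1,13.1],"hand": 0.45},
    {"translation": [-0.2,0.1,13.1],"hand": 0.45},
    {"translation": [-0.2,0.1,13.1],"hand": 0.9},
    {"translation": [-0.2,0.1,13.1],"hand": 1},
  ],
  squeeze=25,
)

```text
validation failed for argument at $.ro...
```

Call:
move_arm(
  rows=[
    {"translation": [0,0,0],"hand": 1},
    {"translation": [0,0,0],"hand": 1},
    {"translation": [0,0,0],"hand": 1},
    {"translation": [0,0,0],"hand": 1},
  ],
)

```text
validation failed for argument at $.ro...
```

```bash
python3 -c "
from h import *
go(.392,-.146,.225,-2.0)"
```

```text
go [[-0.21, 0.12, -4.53], [-0.0, 0.0, -0.0]] | at [ 0.3923 -0.1484  0.1797] [-3.142  0.    -2.   ] t 2.2 q [ 0.11 -0.54] w 0.0485
```

Each row needs `rot`.

Call:
move_arm(
  rows=[
    {"translation": [-0.2,0.1,3],"rot": [0,0,0],"hand": 0.45},
    {"translation": [-0.2,0.1,6],"rot": [0,0,0],"hand": 0.45},
    {"translation": [-0.2,0.1,9],"rot": [0,0,0],"hand": 0.45},
    {"translation": [-0.2,0.1,11.5],"rot": [0,0,0],"hand": 0.45},
    {"translation": [-0.2,0.1,13.1],"rot": [0,0,0],"hand": 0.45},
    {"translation": [-0.2,0.1,13.1],"rot": [0,0,0],"hand": 0.45},
    {"translation": [-0.2,0.1,13.1],"rot": [0,0,0],"hand": 0.9},
    {"translation": [-0.2,0.1,13.1],"rot": [0,0,0],"hand": 1},
  ],
  squeeze=25,
)

```text
t: 2.87
eef_pos: [0.3927, -0.1473, 0.0496]
ee_rot: [-3.14, 0.0, -2.003]
force: [-0.4, -0.3, 0.6]
width: 0.0398
gripper_force: 0.0
```

Call:
move_arm(
  rows=[
    {"translation": [0,0,0],"rot": [0,0,0],"hand": 1},
    {"translation": [0,0,0],"rot": [0,0,0],"hand": 1},
    {"translation": [0,0,0],"rot": [0,0,0],"hand": 1},
    {"translation": [0,0,0],"rot": [0,0,0],"hand": 1},
  ],
)

```text
t: 3.2
eef_pos: [0.3925, -0.1466, 0.0492]
ee_rot: [-3.14, 0.001, -2.002]
force: [-0.1, -1.3, 1.0]
width: 0.0139
gripper_force: 0.1
```

```bash
python3 -c "
from h import *
go(.392,-.146,.225,-2.0)"
```

```text
go [[-0.05, 0.04, -17.58], [-0.1, 0.0, -0.1]] | at [ 0.3925 -0.1466  0.0492] [-3.140e+00  1.000e-03 -2.002e+00] t 3.2 q [ 0.12 -0.55] w 0.0139
```

Call:
move_arm(
  rows=[
    {"translation": [0,0,0],"rot": [0,0,0],"hand": 1},
    {"translation": [0,0,0],"rot": [0,0,0],"hand": 1},
    {"translation": [0,0,0],"rot": [0,0,0],"hand": 1},
    {"translation": [0,0,-1.5],"rot": [0,0,0],"hand": 1},
    {"translation": [0,0,-5],"rot": [0,0,0],"hand": 1},
    {"translation": [0,0,-9],"rot": [0,0,0],"hand": 1},
    {"translation": [0,0,-13],"rot": [0,0,0],"hand": 1},
    {"translation": [0,0,-17],"rot": [0,0,0],"hand": 1},
  ],
)

```text
t: 3.87
eef_pos: [0.3911, -0.1465, 0.2202]
ee_rot: [3.141, -0.0, -2.002]
force: [2.0, 0.5, -2.9]
width: 0.0117
gripper_force: 25.0
```

```bash
python3 -c "
from h import *
s=arm.get_state(); print(s['gripper_force'],s['force'])
go(.552,-.172,.215,-3.927)"
```

```text
24.990008985623717 [ 2.0190457   0.49338879 -2.88675967]
go [[-4.41, -15.68, 0.51], [0.0, -0.1, 110.3]] | at [ 0.3911 -0.1465  0.2202] [ 3.141 -0.    -2.002] t 3.87 q [ 0.12 -0.55] w 0.0117
```

Call:
move_arm(
  rows=[
    {"translation": [0,0,0],"rot": [0,0,7],"hand": 1},
    {"translation": [-0.5,-2,0],"rot": [0,0,14],"hand": 1},
    {"translation": [-1,-4,0],"rot": [0,0,21],"hand": 1},
    {"translation": [-1.5,-6,0],"rot": [0,0,28],"hand": 1},
    {"translation": [-2,-7.5,0],"rot": [0,0,35],"hand": 1},
    {"translation": [-2,-7.5,0],"rot": [0,0,42],"hand": 1},
    {"translation": [-2,-7.5,0],"rot": [0,0,49],"hand": 1},
    {"translation": [-2,-7.5,0],"rot": [0,0,56],"hand": 1},
  ],
)

```text
t: 4.53
eef_pos: [0.4683, -0.1596, 0.2176]
ee_rot: [3.141, -0.002, -2.986]
force: [-0.4, -0.5, -2.0]
width: 0.0113
gripper_force: 25.0
```

```bash
python3 -c "
from h import *
go(.552,-.172,.215,-3.927)"
```

```text
go [[-8.08, -2.52, 0.25], [-0.0, -0.1, 53.9]] | at [ 0.4683 -0.1596  0.2176] [ 3.141e+00 -2.000e-03 -2.986e+00] t 4.53 q [ 0.07 -1.48] w 0.0113
```

Call:
move_arm(
  rows=[
    {"translation": [0,0,0],"rot": [0,0,7],"hand": 1},
    {"translation": [-1,-0.3,0],"rot": [0,0,14],"hand": 1},
    {"translation": [-2,-0.6,0],"rot": [0,0,21],"hand": 1},
    {"translation": [-3,-1,0],"rot": [0,0,28],"hand": 1},
    {"translation": [-4.5,-1.4,0],"rot": [0,0,35],"hand": 1},
    {"translation": [-6,-1.9,0],"rot": [0,0,42],"hand": 1},
    {"translation": [-7.2,-2.3,0],"rot": [0,0,49],"hand": 1},
    {"translation": [-8.1,-2.5,0],"rot": [0,0,54],"hand": 1},
  ],
)

```text
t: 5.2
eef_pos: [0.5531, -0.1714, 0.2176]
ee_rot: [-3.141, -0.001, 2.355]
force: [-0.3, 0.5, -0.6]
width: 0.0112
gripper_force: 25.0
```

```bash
python3 - <<'E'
from h import *
im,d=arm.grab_frame('side'); cv2.imwrite('pics/s1.png',cv2.resize(im[130:270,180:380,::-1],(800,560)))
s=arm.get_state(); im,d=arm.grab_frame('wrist'); cv2.imwrite('pics/w2.png',im[...,::-1])
for l in ['box_silver','box_copper']:
    for r in arm.pinpoint(l,'wrist')[:2]: print(l,round(r['p'],2),w(pose('wrist',s),r['point']).round(4))
go(.552,-.172,.146,-3.927)
E
```

```text
box_silver 0.96 [ 0.5532 -0.1806 -0.0017]
box_copper 0.79 [ 0.6553 -0.1048 -0.0013]
go [[-0.08, -0.04, 7.17], [-0.1, -0.1, 0.4]] | at [ 0.5519 -0.1712  0.2177] [-3.141e+00 -1.000e-03  2.364e+00] t 5.4 q [ 0.04 -2.39] w 0.0111
```

View pics/s1.png

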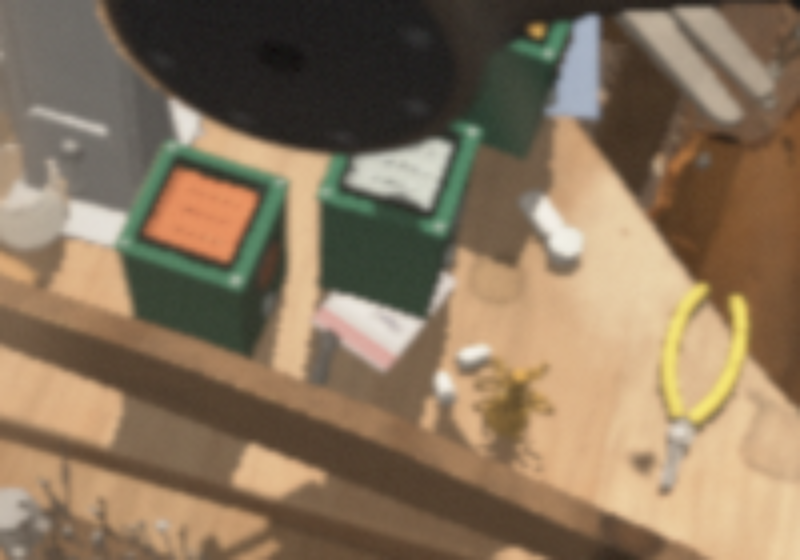

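View pics/w2.png

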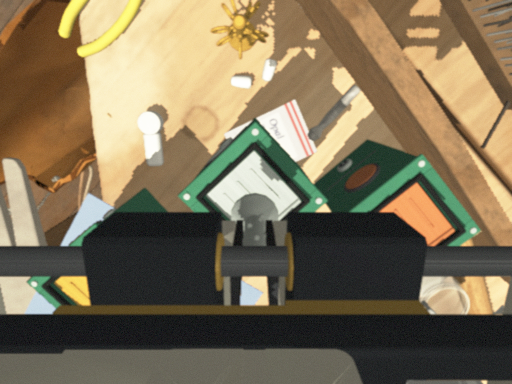

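The wrist view shows the silver lid with corners at (180,197), (254,119) and (326,202). The tree is in the jaws at about (256,210), and the ringed tree is untouched at (240,28). I'll compute the lid centre.

```bash
cat >> h.py <<'E'
def ray(c,u,v,z,s=None):
    f,cx,cy,_=K(c); T=pose(c,s); r=T[:3,:3]@np.array([(u-cx)/f,(v-cy)/f,1]); return T[:3,3]+r*(z-T[2,3])/r[2]
E
python3 - <<'E'
from h import *
c=[ray('wrist',*p,.124) for p in [(180,197),(254,119),(326,202)]]
print(np.round(c,4), 'centre',((c[0]+c[2])/2).round(4), 'side',np.linalg.norm(c[0]-c[1]),np.linalg.norm(c[2]-c[1]))
d=[ray('wrist',*p,.124) for p in [(424,157),(480,232)]]; print('copper corners',np.round(d,4),np.linalg.norm(d[0]-d[1]))
E
```

```text
[[ 0.5129 -0.2119  0.124 ]
 [ 0.511  -0.1308  0.124 ]
 [ 0.594  -0.1353  0.124 ]] centre [ 0.5534 -0.1736  0.124 ] side 0.08113578194933999 0.08312348741732503
copper corners [[ 0.6186 -0.0608  0.124 ]
 [ 0.6972 -0.0656  0.124 ]] 0.0787426495035813
```

Call:
move_arm(
  rows=[
    {"translation": [-0.1,-0.2,1.5],"rot": [0,0,0],"hand": 1},
    {"translation": [-0.1,-0.2,3],"rot": [0,0,0],"hand": 1},
    {"translation": [-0.1,-0.2,4],"rot": [0,0,0],"hand": 1},
    {"translation": [-0.1,-0.2,5],"rot": [0,0,0],"hand": 1},
    {"translation": [-0.1,-0.2,6],"rot": [0,0,0],"hand": 1},
    {"translation": [-0.1,-0.2,6.7],"rot": [0,0,0],"hand": 1},
    {"translation": [-0.1,-0.2,7.2],"rot": [0,0,0],"hand": 1},
    {"translation": [-0.1,-0.2,7.2],"rot": [0,0,0],"hand": 1},
  ],
)

```text
t: 6.07
eef_pos: [0.5512, -0.1734, 0.1454]
ee_rot: [-3.14, -0.001, 2.362]
force: [-1.4, -0.1, -1.2]
width: 0.0113
gripper_force: 25.0
```

Call:
move_arm(
  rows=[
    {"translation": [0,0,0],"rot": [0,0,0],"hand": 0.8},
    {"translation": [0,0,0],"rot": [0,0,0],"hand": 0.6},
    {"translation": [0,0,0],"rot": [0,0,0],"hand": 0.6},
    {"translation": [0,0,0],"rot": [0,0,0],"hand": 0.6},
    {"translation": [0,0,0],"rot": [0,0,0],"hand": 0.6},
    {"translation": [0,0,-3],"rot": [0,0,0],"hand": 0.6},
    {"translation": [0,0,-6],"rot": [0,0,0],"hand": 0.6},
    {"translation": [0,0,-9],"rot": [0,0,0],"hand": 0.6},
  ],
)

```text
t: 6.73
eef_pos: [0.5515, -0.1735, 0.2376]
ee_rot: [-3.141, -0.001, 2.362]
force: [0.7, -0.4, -0.4]
width: 0.0348
gripper_force: 0.0
```

```bash
python3 - <<'E'
from h import *
s=arm.get_state(); im,d=arm.grab_frame('wrist'); cv2.imwrite('pics/w3.png',im[...,::-1])
P=cloud('wrist',d,s); q=P[(abs(P[...,0]-.553)<.022)&(abs(P[...,1]+.173)<.022)&(d>.05)]; print(len(q),np.percentile(q[:,2],[2,10,50,90,98]).round(3))
go(.415,.059,.22,-1.571)
E
```

```text
8288 [0.121 0.122 0.274 0.336 0.339]
go [[26.34, 6.8, 2.3], [-0.4, 0.5, -134.6]] | at [ 0.5545 -0.1744  0.2448] [3.137 0.008 2.363] t 6.78 q [ 0.03 -2.38] w 0.0348
```

View pics/w3.png

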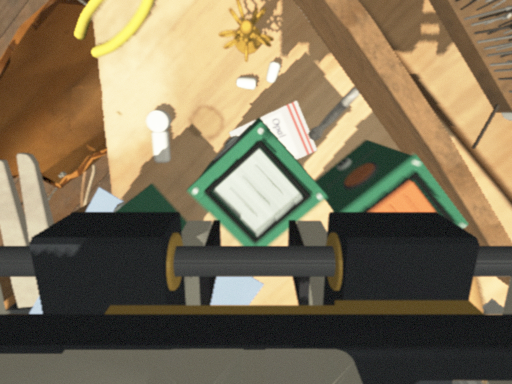

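The silver flap is shut at (258,185), level at 0.122 m with nothing in the mouth. Next is copper.

Call:
move_arm(
  rows=[
    {"translation": [3.7,1,0.3],"rot": [0,0,0],"hand": 0.45},
    {"translation": [7.4,1.9,0.6],"rot": [0,0,-7],"hand": 0.45},
    {"translation": [11.1,2.9,0.9],"rot": [0,0,-14],"hand": 0.45},
    {"translation": [14.8,3.8,1.2],"rot": [0,0,-21],"hand": 0.45},
    {"translation": [18.5,4.8,1.5],"rot": [0,0,-28],"hand": 0.45},
    {"translation": [22,5.7,1.5],"rot": [0,0,-35],"hand": 0.45},
    {"translation": [25,6.5,1.5],"rot": [0,0,-42],"hand": 0.45},
    {"translation": [26.3,6.8,1.5],"rot": [0,0,-49],"hand": 0.45},
  ],
)

```text
t: 7.45
eef_pos: [0.4112, 0.0619, 0.222]
ee_rot: [3.14, 0.001, -3.059]
force: [0.0, -0.0, 1.0]
width: 0.0485
gripper_force: 0.0
```

Call:
move_arm(
  rows=[
    {"translation": [0,0,0],"rot": [0,0,-7],"hand": 0.45},
    {"translation": [0,0,0],"rot": [0,0,-14],"hand": 0.45},
    {"translation": [0,0,0],"rot": [0,0,-21],"hand": 0.45},
    {"translation": [0,0,0],"rot": [0,0,-28],"hand": 0.45},
    {"translation": [0,0,0],"rot": [0,0,-35],"hand": 0.45},
    {"translation": [0,0,0],"rot": [0,0,-42],"hand": 0.45},
    {"translation": [0,0,0],"rot": [0,0,-49],"hand": 0.45},
    {"translation": [0,0,0],"rot": [0,0,-56],"hand": 0.45},
  ],
)

```text
t: 8.12
eef_pos: [0.4128, 0.0599, 0.2218]
ee_rot: [-3.141, 0.001, -2.083]
force: [-1.0, 0.4, 1.1]
width: 0.0483
gripper_force: 0.0
```

```bash
python3 -c "
from h import *
go(.415,.059,.18,-1.571)"
```

```text
go [[-0.03, -0.24, 4.18], [-0.0, 0.0, -29.3]] | at [0.4128 0.0599 0.2218] [-3.141e+00  1.000e-03 -2.083e+00] t 8.12 q [ 0.62 -1.13] w 0.0483
```

Call:
move_arm(
  rows=[
    {"translation": [0,-0.2,1],"rot": [0,0,-7],"hand": 0.45},
    {"translation": [0,-0.2,2],"rot": [0,0,-14],"hand": 0.45},
    {"translation": [0,-0.2,3],"rot": [0,0,-21],"hand": 0.45},
    {"translation": [0,-0.2,4.2],"rot": [0,0,-27],"hand": 0.45},
    {"translation": [0,-0.2,4.2],"rot": [0,0,-29.3],"hand": 0.45},
    {"translation": [0,-0.2,4.2],"rot": [0,0,-29.3],"hand": 0.45},
  ],
)

```text
t: 8.62
eef_pos: [0.4142, 0.0586, 0.1792]
ee_rot: [3.141, -0.0, -1.576]
force: [-0.6, 0.7, 0.5]
width: 0.0482
gripper_force: 0.0
```

```bash
cat > look.py <<'E'
from h import *
import sys
l,x,y,n=sys.argv[1],float(sys.argv[2]),float(sys.argv[3]),sys.argv[4]
im,d=arm.grab_frame('wrist'); s=arm.get_state(); im,d=arm.grab_frame('wrist'); cv2.imwrite(f'pics/{n}.png',im[...,::-1])
for r in arm.pinpoint(l,'wrist')[:2]: P=w(pose('wrist',s),r['point']); print(l,round(r['p'],2),P.round(4),pix('wrist',P,s))
P=cloud('wrist',d,s)
q=P[(np.hypot(P[...,0]-x,P[...,1]-y)<.02)&(d>.05)&(P[...,2]>.03)&(P[...,2]<.075)]; print(len(q), q.mean(0).round(4) if len(q) else '', q[q[:,2]>.06].mean(0).round(4))
go(x,y,.049)
E
python3 look.py tree_copper .415 .059 w4
```

```text
263 [0.4151 0.0589 0.0548] [0.4152 0.0607 0.0618]
go [[0.0, -0.01, 13.1]] | at [0.4148 0.059  0.18  ] [-3.141  0.    -1.58 ] t 8.77 q [ 0.62 -0.63] w 0.0486
```

View pics/w4.png

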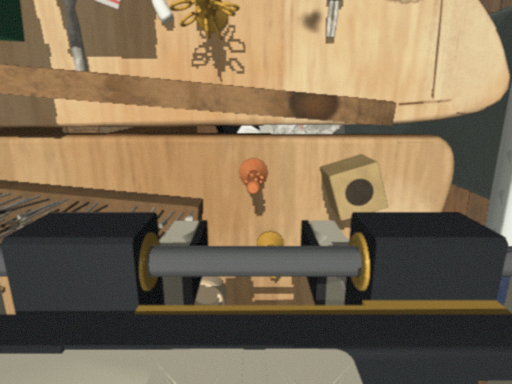

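The copper tree is at (254,178) with the brass tree behind it at (270,238). They're clear of the board, and depth puts copper at (0.415,0.059).

Call:
move_arm(
  rows=[
    {"translation": [0,0,3],"rot": [0,0,0],"hand": 0.45},
    {"translation": [0,0,6],"rot": [0,0,0],"hand": 0.45},
    {"translation": [0,0,9],"rot": [0,0,0],"hand": 0.45},
    {"translation": [0,0,11.5],"rot": [0,0,0],"hand": 0.45},
    {"translation": [0,0,13.1],"rot": [0,0,0],"hand": 0.45},
    {"translation": [0,0,13.1],"rot": [0,0,0],"hand": 0.7},
    {"translation": [0,0,13.1],"rot": [0,0,0],"hand": 1},
    {"translation": [0,0,13.1],"rot": [0,0,0],"hand": 1},
  ],
)

```text
t: 9.43
eef_pos: [0.4153, 0.0594, 0.0497]
ee_rot: [-3.14, 0.001, -1.578]
force: [0.4, -0.4, 0.2]
width: 0.0331
gripper_force: 0.0
```

Call:
move_arm(
  rows=[
    {"translation": [0,0,0],"rot": [0,0,0],"hand": 1},
    {"translation": [0,0,0],"rot": [0,0,0],"hand": 1},
    {"translation": [0,0,0],"rot": [0,0,0],"hand": 1},
    {"translation": [0,0,0],"rot": [0,0,0],"hand": 1},
    {"translation": [0,0,0],"rot": [0,0,0],"hand": 1},
    {"translation": [0,0,0],"rot": [0,0,0],"hand": 1},
  ],
)

```text
t: 9.93
eef_pos: [0.4151, 0.0592, 0.0493]
ee_rot: [-3.14, 0.001, -1.577]
force: [-0.3, -0.3, 6.8]
width: 0.0111
gripper_force: 25.0
```

Call:
move_arm(
  rows=[
    {"translation": [0,0,-1.5],"rot": [0,0,0],"hand": 1},
    {"translation": [0,0,-5],"rot": [0,0,0],"hand": 1},
    {"translation": [0,0,-9],"rot": [0,0,0],"hand": 1},
    {"translation": [0,0,-13],"rot": [0,0,7],"hand": 1},
    {"translation": [0,0,-17],"rot": [0,0,14],"hand": 1},
    {"translation": [0,0,-17],"rot": [0,0,21],"hand": 1},
    {"translation": [0,0,-17],"rot": [0,0,28],"hand": 1},
    {"translation": [0,0,-17],"rot": [0,0,35],"hand": 1},
  ],
)

```text
t: 10.6
eef_pos: [0.4142, 0.0589, 0.2192]
ee_rot: [3.142, 0.002, -2.195]
force: [-0.4, -0.8, -1.8]
width: 0.0107
gripper_force: 25.0
```

```bash
python3 -c "
from h import *
print(arm.get_state()['gripper_force'])
go(.654,-.106,.215,-3.927)"
```

```text
24.992499804357067
go [[-0.64, -29.1, 0.42], [0.1, 0.1, 99.2]] | at [0.4142 0.0589 0.2192] [ 3.142e+00  2.000e-03 -2.195e+00] t 10.6 q [ 0.62 -1.24] w 0.0107
```

Call:
move_arm(
  rows=[
    {"translation": [0,0,0],"rot": [0,0,7],"hand": 1},
    {"translation": [0,-3,0],"rot": [0,0,14],"hand": 1},
    {"translation": [0,-6,0],"rot": [0,0,21],"hand": 1},
    {"translation": [0,-9,0],"rot": [0,0,28],"hand": 1},
    {"translation": [0,-12,0],"rot": [0,0,35],"hand": 1},
    {"translation": [0,-14,0],"rot": [0,0,42],"hand": 1},
    {"translation": [0,-15,0],"rot": [0,0,49],"hand": 1},
    {"translation": [0,-16,0],"rot": [0,0,56],"hand": 1},
  ],
)

```text
t: 11.27
eef_pos: [0.5451, -0.0348, 0.2176]
ee_rot: [-3.141, -0.002, 3.11]
force: [-0.0, -0.3, -1.9]
width: 0.0109
gripper_force: 25.0
```

```bash
python3 -c "
from h import *
go(.654,-.106,.215,-3.927)"
```

```text
go [[-11.11, -6.77, 0.24], [-0.1, -0.1, 43.2]] | at [ 0.5451 -0.0348  0.2176] [-3.141e+00 -2.000e-03  3.110e+00] t 11.27 q [ 0.29 -1.9 ] w 0.0109
```

Call:
move_arm(
  rows=[
    {"translation": [0,0,0],"rot": [0,0,7],"hand": 1},
    {"translation": [-1,-0.6,0],"rot": [0,0,14],"hand": 1},
    {"translation": [-2,-1.2,0],"rot": [0,0,21],"hand": 1},
    {"translation": [-4,-2.4,0],"rot": [0,0,28],"hand": 1},
    {"translation": [-6,-3.7,0],"rot": [0,0,35],"hand": 1},
    {"translation": [-8,-4.9,0],"rot": [0,0,42],"hand": 1},
    {"translation": [-10,-6.1,0],"rot": [0,0,43.2],"hand": 1},
    {"translation": [-11.1,-6.8,0],"rot": [0,0,43.2],"hand": 1},
  ],
)

```text
t: 11.93
eef_pos: [0.6553, -0.1057, 0.2175]
ee_rot: [-3.141, -0.001, 2.36]
force: [0.6, 0.3, -1.9]
width: 0.0112
gripper_force: 25.0
```

```bash
python3 - <<'E'
from h import *
arm.grab_frame('wrist'); s=arm.get_state(); im,d=arm.grab_frame('wrist'); cv2.imwrite('pics/w5.png',im[...,::-1])
for r in arm.pinpoint('box_copper','wrist')[:2]: print(round(r['p'],2),w(pose('wrist',s),r['point']).round(4))
go(.654,-.106,.146,-3.927)
E
```

```text
0.58 [ 0.6526 -0.1011 -0.0031]
go [[-0.08, -0.06, 7.11], [-0.1, -0.1, 0.3]] | at [ 0.654  -0.105   0.2171] [-3.140e+00 -2.000e-03  2.362e+00] t 12.08 q [ 0.13 -2.48] w 0.0112
```

View pics/w5.png

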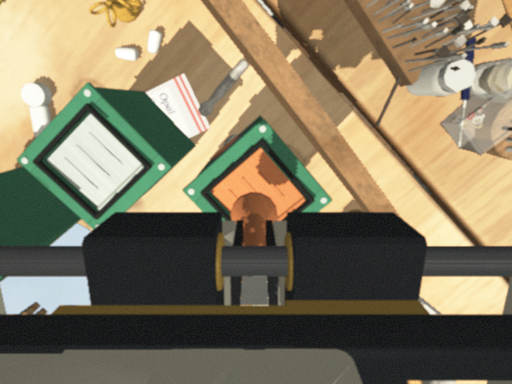

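The copper tree is at (254,215) over the copper box, whose lid corners are (183,190), (263,117) and (331,201). The silver flap is still shut.

```bash
python3 - <<'E'
from h import *
c=[ray('wrist',*p,.124) for p in [(183,190),(263,117),(331,201)]]
print(np.round(c,4), 'centre',((c[0]+c[2])/2).round(4), 'side',np.linalg.norm(c[0]-c[1]),np.linalg.norm(c[2]-c[1]))
x=c[2]-c[1];b=(c[0]+c[2])/2-.004*x/np.linalg.norm(x); go(b[0],b[1],.146)
E
```

```text
[[ 0.6127 -0.1398  0.124 ]
 [ 0.6166 -0.059   0.124 ]
 [ 0.6979 -0.0659  0.124 ]] centre [ 0.6553 -0.1029  0.124 ] side 0.08084901661730429 0.08162943825091352
go [[0.35, 0.0, 7.11]] | at [ 0.654  -0.105   0.2171] [-3.140e+00 -2.000e-03  2.362e+00] t 12.08 q [ 0.13 -2.48] w 0.0112
```

Call:
move_arm(
  rows=[
    {"translation": [0.1,0,1.5],"rot": [0,0,0],"hand": 1},
    {"translation": [0.1,0,3],"rot": [0,0,0],"hand": 1},
    {"translation": [0.1,0,4],"rot": [0,0,0],"hand": 1},
    {"translation": [0.1,0,5],"rot": [0,0,0],"hand": 1},
    {"translation": [0.1,0,6],"rot": [0,0,0],"hand": 1},
    {"translation": [0.1,0,6.7],"rot": [0,0,0],"hand": 1},
    {"translation": [0.1,0,7.1],"rot": [0,0,0],"hand": 1},
    {"translation": [0.1,0,7.1],"rot": [0,0,0],"hand": 1},
  ],
)

```text
t: 12.75
eef_pos: [0.6529, -0.1038, 0.1465]
ee_rot: [-3.14, -0.001, 2.363]
force: [-0.6, -0.6, -1.5]
width: 0.0108
gripper_force: 25.0
```

Call:
move_arm(
  rows=[
    {"translation": [0,0,0],"rot": [0,0,0],"hand": 0.8},
    {"translation": [0,0,0],"rot": [0,0,0],"hand": 0.6},
    {"translation": [0,0,0],"rot": [0,0,0],"hand": 0.6},
    {"translation": [0,0,0],"rot": [0,0,0],"hand": 0.6},
    {"translation": [0,0,0],"rot": [0,0,0],"hand": 0.6},
    {"translation": [0,0,-3],"rot": [0,0,0],"hand": 0.6},
    {"translation": [0,0,-6],"rot": [0,0,0],"hand": 0.6},
    {"translation": [0,0,-9],"rot": [0,0,0],"hand": 0.6},
  ],
)

```text
t: 13.42
eef_pos: [0.6532, -0.1039, 0.2385]
ee_rot: [-3.141, -0.0, 2.363]
force: [0.6, -0.0, 0.9]
width: 0.0352
gripper_force: 0.0
```

```bash
python3 - <<'E'
from h import *
arm.grab_frame('wrist'); arm.grab_frame('wrist'); s=arm.get_state(); im,d=arm.grab_frame('wrist'); cv2.imwrite('pics/w6.png',im[...,::-1])
go(.397,.141,.18,-2.356)
E
```

```text
go [[35.59, -0.7, 5.96], [0.0, 0.4, -89.6]] | at [ 0.655  -0.1038  0.2411] [3.137 0.004 2.363] t 13.57 q [ 0.14 -2.49] w 0.035
```

View pics/w6.png

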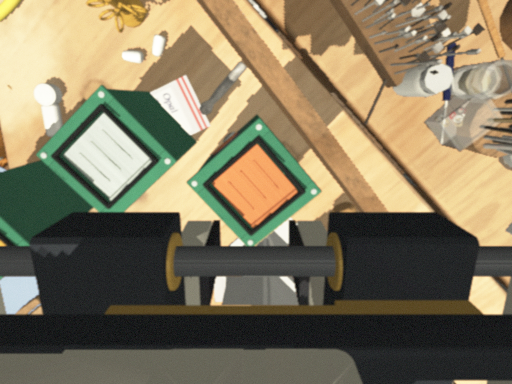

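The copper tree has dropped and the flap at (255,185) looks shut. I'll check its tilt by depth before leaving.

```bash
python3 - <<'E'
from h import *
s=arm.get_state(); im,d=arm.grab_frame('wrist'); P=cloud('wrist',d,s)
im=im.astype(int)
for n,c in dict(copper=(.656,-.104),silver=(.554,-.173)).items():
    m=(abs(P[...,0]-c[0])<.021)&(abs(P[...,1]-c[1])<.021)&(d>.05)&(P[...,2]<.14)&(P[...,2]>.03); q=P[m]
    A=np.c_[q[:,:2]-c,np.ones(len(q))]; k=np.linalg.lstsq(A,q[:,2],rcond=None)[0]; print(n,len(q),k.round(4),np.percentile(q[:,2],[2,50,98]).round(4))
go(.397,.141,.18,-2.356)
E
```

```text
copper 2421 [0.0116 0.0007 0.1221] [0.1208 0.1223 0.1237]
silver 2631 [-0.0024 -0.0022  0.1223] [0.1209 0.1223 0.1238]
go [[35.49, -0.63, 5.84], [0.0, 0.2, -89.6]] | at [ 0.6539 -0.1037  0.239 ] [3.139e+00 2.000e-03 2.363e+00] t 13.62 q [ 0.14 -2.49] w 0.0351
```

Both flaps are level. Now brass.

Call:
move_arm(
  rows=[
    {"translation": [4,0,0],"rot": [0,0,0],"hand": 0.45},
    {"translation": [8,-0.1,0],"rot": [0,0,-7],"hand": 0.45},
    {"translation": [12,-0.2,0],"rot": [0,0,-14],"hand": 0.45},
    {"translation": [16,-0.3,0],"rot": [0,0,-21],"hand": 0.45},
    {"translation": [20,-0.4,0],"rot": [0,0,-28],"hand": 0.45},
    {"translation": [24,-0.5,0],"rot": [0,0,-35],"hand": 0.45},
    {"translation": [28,-0.5,0],"rot": [0,0,-42],"hand": 0.45},
    {"translation": [32,-0.5,0],"rot": [0,0,-49],"hand": 0.45},
  ],
)

```text
t: 14.28
eef_pos: [0.4201, 0.1177, 0.2366]
ee_rot: [-3.141, -0.001, -3.059]
force: [-0.2, 1.4, 0.1]
width: 0.0484
gripper_force: 0.0
```

```bash
python3 -c "
from h import *
go(.397,.141,.18,-2.356)"
```

```text
go [[2.1, 2.52, 5.66], [-0.0, -0.1, -40.3]] | at [0.4201 0.1177 0.2366] [-3.141e+00 -1.000e-03 -3.059e+00] t 14.28 q [ 0.73 -2.22] w 0.0484
```

Call:
move_arm(
  rows=[
    {"translation": [0.4,0.5,1],"rot": [0,0,-7],"hand": 0.45},
    {"translation": [0.8,1,2],"rot": [0,0,-14],"hand": 0.45},
    {"translation": [1.2,1.5,3],"rot": [0,0,-21],"hand": 0.45},
    {"translation": [1.6,2,4],"rot": [0,0,-28],"hand": 0.45},
    {"translation": [2.1,2.5,5],"rot": [0,0,-35],"hand": 0.45},
    {"translation": [2.1,2.5,5.7],"rot": [0,0,-40.3],"hand": 0.45},
    {"translation": [2.1,2.5,5.7],"rot": [0,0,-40.3],"hand": 0.45},
  ],
)

```text
t: 14.87
eef_pos: [0.3978, 0.1398, 0.1785]
ee_rot: [3.141, -0.004, -2.357]
force: [-0.8, -0.7, -0.2]
width: 0.0483
gripper_force: 0.0
```

```bash
python3 look.py tree_brass .397 .141 w7
```

```text
tree_brass 0.65 [ 0.3969  0.1432 -0.0063] [256. 171.]
271 [0.3961 0.1386 0.0543] [0.3974 0.1397 0.0616]
go [[0.12, 0.2, 13.15]] | at [0.3993 0.1405 0.1805] [-3.141e+00 -1.000e-03 -2.365e+00] t 15.02 q [ 0.81 -1.6 ] w 0.048
```

View pics/w7.png

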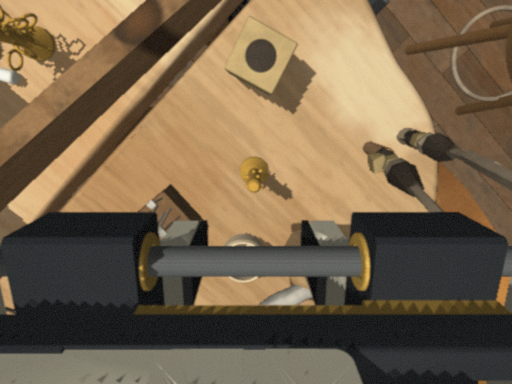

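The brass tree is at (255,172). There is clutter close by at (165,208), (245,240) and (285,297), so I'll check its heights against the fingers' and body's footprints.

```bash
python3 - <<'E'
from h import *
s=arm.get_state(); M=rot(s['ee_rot']); c=np.array([.397,.140,0])
C=[]
for k in ['side','scene']:
    d=np.load(f'pics/{k}0.npy'); P=cloud(k,d); C.append(P[(d>.05)&(P[...,2]<.25)])
im,d=arm.grab_frame('wrist'); P=cloud('wrist',d,s); C.append(P[(d>.05)&(P[...,2]<.13)])
for n,P in zip('side scene wrist'.split(),C):
    t=(P-c)@M; z=P[:,2]
    f=(abs(t[:,0])<.014)&(abs(t[:,1])<.052)&(abs(t[:,1])>.018)&(z>.015); b=(abs(t[:,0])<.05)&(abs(t[:,1])<.105)&(z>.03)&(np.hypot(t[:,0],t[:,1])>.02)
    print(n,'finger',f.sum(),z[f].max() if f.any() else 0,'body',b.sum(),z[b].max() if b.any() else 0, P[b][z[b].argmax()].round(3) if b.any() else '')
E
```

```text
side finger 0 0 body 203 0.20687358068405926 [0.329 0.207 0.207]
scene finger 0 0 body 228 0.20710724384112245 [0.323 0.204 0.207]
wrist finger 0 0 body 1332 0.12952404722213529 [0.315 0.204 0.13 ]
```

```bash
python3 - <<'E'
from h import *
c=np.array([.397,.140,0]); A=[]
for k in ['side','scene']:
    d=np.load(f'pics/{k}0.npy'); P=cloud(k,d); A.append(P[(d>.05)&(P[...,2]<.45)])
A=np.vstack(A); t=A-c; o=A[(np.hypot(t[:,0],t[:,1])<.2)&(A[:,2]>.085)]
g=np.unique((o[:,:2]/.02).round().astype(int),axis=0)
for k in g:
    m=(abs(o[:,:2]/.02-k)<=.5).all(1); print((k*.02).round(2).tolist(),m.sum(),o[m][:,2].min().round(3),o[m][:,2].max().round(3))
for deg in range(-180,0,10):
    M=rot([np.pi,0,np.radians(deg)]); q=(o-c)@M; b=(abs(q[:,0])<.055)&(abs(q[:,1])<.115); e=np.maximum(abs(q[:,0])-.039,abs(q[:,1])-.0965)
    print(deg,b.sum(),'clear',e.min().round(3))
E
```

```text
[0.26, 0.22] 42 0.085 0.257
[0.28, 0.22] 248 0.085 0.255
[0.28, 0.24] 120 0.19 0.254
[0.3, 0.2] 45 0.085 0.12
[0.3, 0.22] 86 0.249 0.323
[0.3, 0.24] 342 0.198 0.323
[0.32, 0.2] 119 0.092 0.207
[0.32, 0.22] 47 0.094 0.331
[0.32, 0.24] 195 0.292 0.331
[0.34, 0.2] 29 0.195 0.199
[0.34, 0.22] 68 0.194 0.331
[0.34, 0.24] 241 0.308 0.342
[0.36, 0.22] 66 0.326 0.331
[0.36, 0.24] 271 0.314 0.341
[0.38, 0.22] 22 0.326 0.329
[0.38, 0.24] 269 0.31 0.331
[0.4, 0.24] 297 0.167 0.321
[0.42, 0.22] 18 0.086 0.254
[0.42, 0.24] 567 0.085 0.308
[0.48, -0.02] 5 0.085 0.088
[0.48, 0.0] 1 0.086 0.086
[0.48, 0.1] 2 0.098 0.098
[0.48, 0.12] 6 0.09 0.096
[0.48, 0.14] 16 0.085 0.093
[0.5, -0.02] 43 0.085 0.09
[0.5, 0.0] 7 0.085 0.09
[0.5, 0.08] 3 0.087 0.09
[0.5, 0.1] 18 0.087 0.107
[0.5, 0.12] 5 0.087 0.095
[0.5, 0.14] 7 0.085 0.097
[0.52, -0.02] 36 0.085 0.091
[0.52, 0.0] 4 0.086 0.091
[0.52, 0.1] 23 0.086 0.104
[0.52, 0.12] 5 0.086 0.089
[0.52, 0.14] 6 0.087 0.096
[0.54, 0.12] 22 0.085 0.106
[0.54, 0.14] 18 0.086 0.098
[0.56, 0.08] 1 0.088 0.088
[0.56, 0.1] 26 0.086 0.102
[0.56, 0.12] 29 0.086 0.101
[0.56, 0.14] 12 0.087 0.091
[0.58, 0.1] 4 0.088 0.099
[0.58, 0.12] 2 0.085 0.086
-180 1635 clear -0.012
-170 1925 clear -0.01
-160 1892 clear -0.01
-150 1236 clear -0.013
-140 1080 clear -0.01
-130 869 clear -0.01
-120 563 clear -0.012
-110 267 clear -0.012
-100 228 clear -0.017
-90 61 clear -0.015
-80 49 clear -0.015
-70 33 clear -0.017
-60 18 clear -0.005
-50 23 clear 0.008
-40 638 clear -0.002
-30 880 clear -0.011
-20 1108 clear -0.009
-10 1367 clear -0.009
```

```bash
python3 - <<'E'
from h import *
I=[]
for k in ['scene','side']:
    im,d=arm.grab_frame(k); np.save(f'pics/{k}1.npy',d); I.append(cv2.resize(im[...,::-1],(400,300)) )
    I.append(cv2.resize((im[150:384,110:422] if k=='scene' else im[150:384,200:512])[...,::-1],(400,300)))
cv2.imwrite('pics/both.png',np.vstack([np.hstack(I[:2]),np.hstack(I[2:])]))
c=np.array([.397,.140,0]); A=[]
for k in ['side','scene']:
    d=np.load(f'pics/{k}0.npy'); P=cloud(k,d); A.append(P[(d>.05)&(P[...,2]<.45)])
A=np.vstack(A); t=A-c; o=A[(np.hypot(t[:,0],t[:,1])<.2)&(A[:,2]>.1)]
for deg in range(-130,-30,10):
    M=rot([np.pi,0,np.radians(deg)]); q=(o-c)@M; e=np.maximum(abs(q[:,0])-.039,abs(q[:,1])-.0965)
    print(deg,'clear',e.min().round(3),o[e.argmin()].round(3))
E
```

```text
-130 clear -0.01 [0.335 0.201 0.197]
-120 clear -0.012 [0.335 0.201 0.197]
-110 clear -0.01 [0.326 0.197 0.196]
-100 clear 0.001 [0.311 0.196 0.101]
-90 clear 0.003 [0.496 0.105 0.101]
-80 clear 0.012 [0.496 0.105 0.101]
-70 clear 0.027 [0.496 0.105 0.101]
-60 clear 0.026 [0.426 0.232 0.108]
-50 clear 0.013 [0.426 0.232 0.108]
-40 clear -0.002 [0.426 0.232 0.108]
```

View pics/both.png

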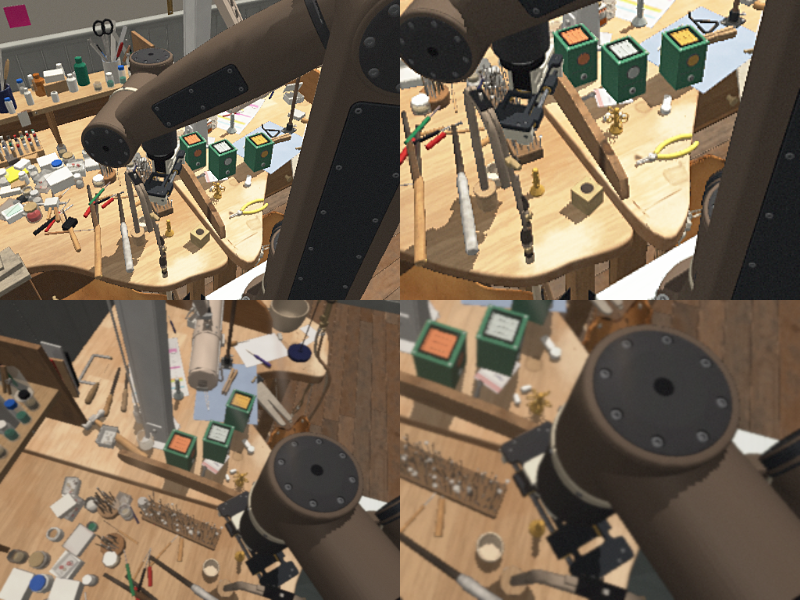

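The two camera views show a leaning flex-shaft handpiece (scene left of the brass tree, rising towards the left wrist link). I'll measure how far the forearm is above it.

```bash
python3 - <<'E'
from h import *
B=[];O=[]
for k in ['side','scene']:
    d0=np.load(f'pics/{k}0.npy'); d1=np.load(f'pics/{k}1.npy'); m=(d1>.05)&((d0-d1>.02)|(d0<.05)); P=cloud(k,d1)[m]; B.append(P)
    Q=cloud(k,d0); O.append(Q[(d0>.05)&(Q[...,2]<.42)])
B=np.vstack(B);O=np.vstack(O)
B=B[(B[:,0]>.1)&(B[:,0]<.6)&(B[:,1]>.05)&(B[:,1]<.5)&(B[:,2]>.2)]
print(len(B))
for x in np.arange(.15,.5,.05):
  for y in np.arange(.1,.45,.05):
    b=B[(abs(B[:,0]-x)<.025)&(abs(B[:,1]-y)<.025)]; o=O[(abs(O[:,0]-x)<.025)&(abs(O[:,1]-y)<.025)]
    if len(b)>5: print(x.round(2),y.round(2),'arm',np.percentile(b[:,2],[1,99]).round(3),'obst',o[:,2].max().round(3) if len(o) else None)
E
```

```text
51807
0.15 0.1 arm [0.735 0.751] obst 0.42
0.15 0.15 arm [0.696 0.738] obst 0.287
0.15 0.2 arm [0.575 0.708] obst None
0.15 0.25 arm [0.566 0.656] obst None
0.2 0.15 arm [0.682 0.702] obst -0.001
0.2 0.2 arm [0.645 0.688] obst None
0.2 0.25 arm [0.536 0.654] obst None
0.2 0.3 arm [0.502 0.603] obst None
0.2 0.35 arm [0.502 0.591] obst None
0.25 0.2 arm [0.624 0.642] obst 0.257
0.25 0.25 arm [0.592 0.632] obst 0.254
0.25 0.3 arm [0.582 0.602] obst -0.001
0.25 0.35 arm [0.507 0.59 ] obst None
0.3 0.15 arm [0.239 0.581] obst 0.002
0.3 0.2 arm [0.239 0.592] obst 0.289
0.3 0.25 arm [0.579 0.597] obst 0.329
0.3 0.3 arm [0.579 0.591] obst 0.002
0.35 0.1 arm [0.326 0.609] obst 0.045
0.35 0.15 arm [0.251 0.61 ] obst 0.002
0.35 0.2 arm [0.249 0.603] obst 0.329
0.35 0.25 arm [0.536 0.589] obst 0.342
0.4 0.1 arm [0.227 0.61 ] obst 0.001
0.4 0.15 arm [0.25  0.611] obst 0.065
0.4 0.2 arm [0.251 0.608] obst 0.049
0.4 0.25 arm [0.203 0.557] obst 0.33
0.45 0.1 arm [0.249 0.609] obst 0.063
0.45 0.15 arm [0.248 0.61 ] obst 0.028
0.45 0.2 arm [0.37  0.606] obst 0.049
```

```bash
python3 - <<'E'
from h import *
d0=np.load('pics/scene0.npy');d=np.load('pics/scene1.npy'); P=cloud('scene',d); m=(d>.05)&((d0-d>.02)|(d0<.05))
for u in range(105,260,12):
    v=np.where(m[:,u])[0]; v=v[v<260]
    if len(v): print(u,'bottom v',v.max(),P[v.max()-2,u].round(3),P[v.max()-12,u].round(3))
print('obst'); Q=cloud('scene',d0); q=Q[(d0>.05)&(Q[...,2]>.24)&(Q[...,2]<.36)&(Q[...,0]>.2)&(Q[...,0]<.5)&(Q[...,1]>.1)&(Q[...,1]<.5)]
for y in np.arange(.19,.46,.02):
    t=q[abs(q[:,1]-y)<.01]
    if len(t): print(y.round(2),len(t),t.min(0).round(3),t.max(0).round(3))
E
```

```text
105 bottom v 185 [0.244 0.351 0.548] [0.242 0.348 0.564]
117 bottom v 202 [0.235 0.343 0.52 ] [0.231 0.34  0.539]
129 bottom v 241 [0.727 0.256 0.001] [0.731 0.249 0.033]
141 bottom v 213 [0.213 0.319 0.505] [0.208 0.317 0.525]
153 bottom v 214 [0.201 0.305 0.505] [0.196 0.304 0.526]
165 bottom v 208 [0.187 0.291 0.519] [0.184 0.289 0.538]
177 bottom v 189 [0.201 0.265 0.533] [0.191 0.267 0.557]
189 bottom v 248 [0.338 0.213 0.275] [0.362 0.201 0.278]
201 bottom v 259 [0.331 0.193 0.238] [0.322 0.194 0.275]
213 bottom v 259 [0.312 0.174 0.245] [0.316 0.17  0.268]
225 bottom v 222 [0.394 0.101 0.25 ] [0.417 0.089 0.258]
237 bottom v 199 [0.44  0.044 0.261] [ 0.646 -0.066  0.114]
249 bottom v 156 [0.13  0.188 0.601] [0.115 0.196 0.626]
obst
0.21 7 [0.263 0.217 0.245] [0.269 0.22  0.252]
0.23 654 [0.261 0.221 0.24 ] [0.412 0.24  0.342]
0.25 327 [0.293 0.24  0.24 ] [0.415 0.246 0.331]
```

After the descent the lowest forearm point is about 0.37 m against 0.342 m for the obstacle, so that clears. The gripper body needs yaw of about -65°, so I'm rotating here first.

Call:
move_arm(
  rows=[
    {"translation": [0,0,0],"rot": [0,0,-7],"hand": 0.45},
    {"translation": [0,0,0],"rot": [0,0,-14],"hand": 0.45},
    {"translation": [0,0,0],"rot": [0,0,-21],"hand": 0.45},
    {"translation": [0,0,0],"rot": [0,0,-28],"hand": 0.45},
    {"translation": [0,0,0],"rot": [0,0,-35],"hand": 0.45},
    {"translation": [0,0,0],"rot": [0,0,-42],"hand": 0.45},
    {"translation": [0,0,0],"rot": [0,0,-49],"hand": 0.45},
    {"translation": [0,0,0],"rot": [0,0,-56],"hand": 0.45},
  ],
)

```text
t: 15.83
eef_pos: [0.3995, 0.1406, 0.1809]
ee_rot: [-3.141, 0.0, -1.38]
force: [-0.3, -0.2, 0.4]
width: 0.0485
gripper_force: 0.0
```

Call:
move_arm(
  rows=[
    {"translation": [0,0,0],"rot": [0,0,-7],"hand": 0.45},
    {"translation": [0,0,0],"rot": [0,0,-14],"hand": 0.45},
    {"translation": [0,0,0],"rot": [0,0,-14],"hand": 0.45},
    {"translation": [0,0,0],"rot": [0,0,-14],"hand": 0.45},
  ],
)

```text
t: 16.17
eef_pos: [0.3994, 0.1406, 0.1808]
ee_rot: [-3.141, 0.0, -1.145]
force: [-0.8, 1.2, 0.0]
width: 0.0485
gripper_force: 0.0
```

```bash
python3 look.py tree_brass .397 .1405 w8; python3 - <<'E'
from h import *
s=arm.get_state(); im,d=arm.grab_frame('wrist'); P=cloud('wrist',d,s); M=rot(s['ee_rot'])
q=(P-[.397,.1405,0])@M; z=P[...,2]
f=(abs(q[...,0])<.014)&(abs(q[...,1])<.052)&(abs(q[...,1])>.018)&(z>.015)&(z<.12)&(d>.05); b=(abs(q[...,0])<.045)&(abs(q[...,1])<.105)&(z>.07)&(z<.12)&(d>.05); print(f.sum(),b.sum(),P[b].max(0) if b.any() else '')
E
```

```text
tree_brass 0.82 [ 0.3967  0.142  -0.0056] [256. 171.]
267 [0.3985 0.1387 0.0546] [0.3979 0.14   0.0618]
go [[-0.08, 0.22, 13.17]] | at [0.3993 0.1406 0.1807] [-3.141  0.    -1.143] t 16.32 q [ 0.81 -0.38] w 0.0482
0 153 [0.49603967 0.1497086  0.09443777]
```

Call:
move_arm(
  rows=[
    {"translation": [0,0.1,3],"rot": [0,0,0],"hand": 0.45},
    {"translation": [0,0.1,6],"rot": [0,0,0],"hand": 0.45},
    {"translation": [0,0.1,9],"rot": [0,0,0],"hand": 0.45},
    {"translation": [0,0.1,11.5],"rot": [0,0,0],"hand": 0.45},
    {"translation": [0,0.1,13],"rot": [0,0,0],"hand": 0.45},
    {"translation": [0,0.1,13],"rot": [0,0,0],"hand": 0.7},
    {"translation": [0,0.1,13],"rot": [0,0,0],"hand": 1},
    {"translation": [0,0.1,13],"rot": [0,0,0],"hand": 1},
  ],
)

```text
t: 17.03
eef_pos: [0.3989, 0.1407, 0.0514]
ee_rot: [-3.141, 0.0, -1.14]
force: [-0.6, 0.2, 0.9]
width: 0.0335
gripper_force: 0.0
```

Call:
move_arm(
  rows=[
    {"translation": [0,0,0],"rot": [0,0,0],"hand": 1},
    {"translation": [0,0,0],"rot": [0,0,0],"hand": 1},
    {"translation": [0,0,0],"rot": [0,0,0],"hand": 1},
    {"translation": [0,0,0],"rot": [0,0,0],"hand": 1},
    {"translation": [0,0,0],"rot": [0,0,0],"hand": 1},
    {"translation": [0,0,0],"rot": [0,0,0],"hand": 1},
  ],
)

```text
t: 17.53
eef_pos: [0.3987, 0.1405, 0.0512]
ee_rot: [-3.141, 0.0, -1.139]
force: [-2.0, -0.9, 7.5]
width: 0.0109
gripper_force: 25.0
```

Call:
move_arm(
  rows=[
    {"translation": [0,0,-1.5],"rot": [0,0,0],"hand": 1},
    {"translation": [0,0,-5],"rot": [0,0,0],"hand": 1},
    {"translation": [0,0,-9],"rot": [0,0,0],"hand": 1},
    {"translation": [0,0,-13],"rot": [0,0,0],"hand": 1},
    {"translation": [0,0,-17],"rot": [0,0,0],"hand": 1},
  ],
)

```text
t: 17.95
eef_pos: [0.3976, 0.1396, 0.2223]
ee_rot: [3.141, 0.0, -1.14]
force: [1.4, 2.2, -3.6]
width: 0.0112
gripper_force: 25.0
```

```bash
python3 -c "
from h import *
go(.40,-.05,.22,-1.142); go(.43,-.18,.22,-3.14); go(.515,-.317,.215,-3.14)"
```

```text
go [[17.33, 7.7, 0.24], [0.0, 0.0, 0.1]] | at [0.3976 0.1396 0.2223] [ 3.141  0.    -1.14 ] t 17.95 q [ 0.81 -0.38] w 0.0112
go [[30.39, 10.4, 0.24], [0.0, -0.0, 114.6]] | at [0.3976 0.1396 0.2223] [ 3.141  0.    -1.14 ] t 17.95 q [ 0.81 -0.38] w 0.0112
go [[46.39, 8.4, 0.73], [0.0, -0.0, 114.6]] | at [0.3976 0.1396 0.2223] [ 3.141  0.    -1.14 ] t 17.95 q [ 0.81 -0.38] w 0.0112
```

Call:
move_arm(
  rows=[
    {"translation": [3.5,0.7,0],"rot": [0,0,0],"hand": 1},
    {"translation": [7,1.4,0],"rot": [0,0,0],"hand": 1},
    {"translation": [10.5,2.1,0],"rot": [0,0,7],"hand": 1},
    {"translation": [14.1,2.9,0],"rot": [0,0,14],"hand": 1},
    {"translation": [17.5,4.5,0],"rot": [0,0,21],"hand": 1},
    {"translation": [21,6.1,0],"rot": [0,0,28],"hand": 1},
    {"translation": [24.5,7.7,0],"rot": [0,0,35],"hand": 1},
    {"translation": [28,9.3,0],"rot": [0,0,42],"hand": 1},
  ],
)

```text
t: 18.62
eef_pos: [0.43, -0.1548, 0.2204]
ee_rot: [3.141, 0.0, -1.879]
force: [1.4, -0.3, -1.2]
width: 0.0112
gripper_force: 25.0
```

```bash
python3 -c "
from h import *
go(.43,-.22,.22,-3.14); go(.515,-.317,.215,-3.14)"
```

```text
go [[6.21, -1.98, 0.04], [0.0, 0.0, 72.3]] | at [ 0.43   -0.1548  0.2204] [ 3.141  0.    -1.879] t 18.62 q [ 0.09 -0.39] w 0.0112
go [[12.88, -13.02, 0.53], [0.0, 0.0, 72.3]] | at [ 0.43   -0.1548  0.2204] [ 3.141  0.    -1.879] t 18.62 q [ 0.09 -0.39] w 0.0112
```

Call:
move_arm(
  rows=[
    {"translation": [1.5,-0.5,0],"rot": [0,0,7],"hand": 1},
    {"translation": [3,-1,0],"rot": [0,0,14],"hand": 1},
    {"translation": [4.5,-1.5,0],"rot": [0,0,21],"hand": 1},
    {"translation": [6.2,-2,0],"rot": [0,0,28],"hand": 1},
    {"translation": [7,-3,0],"rot": [0,0,35],"hand": 1},
    {"translation": [8,-4,0],"rot": [0,0,42],"hand": 1},
    {"translation": [8.5,-5,0],"rot": [0,0,49],"hand": 1},
    {"translation": [9,-6,0],"rot": [0,0,56],"hand": 1},
  ],
)

```text
t: 19.28
eef_pos: [0.4611, -0.2574, 0.22]
ee_rot: [3.141, -0.001, -2.857]
force: [-0.2, 0.8, -1.5]
width: 0.011
gripper_force: 25.0
```

```bash
python3 -c "
from h import *
go(.515,-.317,.215,-3.14)"
```

```text
go [[-3.5, -7.24, 0.5], [0.0, -0.0, 16.2]] | at [ 0.4611 -0.2574  0.22  ] [ 3.141e+00 -1.000e-03 -2.857e+00] t 19.28 q [-0.14 -1.15] w 0.011
```

Call:
move_arm(
  rows=[
    {"translation": [-0.4,-0.8,0],"rot": [0,0,7],"hand": 1},
    {"translation": [-1,-2,0],"rot": [0,0,14],"hand": 1},
    {"translation": [-1.7,-3.6,0],"rot": [0,0,16.2],"hand": 1},
    {"translation": [-2.4,-5,0],"rot": [0,0,16.2],"hand": 1},
    {"translation": [-3,-6.3,0],"rot": [0,0,16.2],"hand": 1},
    {"translation": [-3.5,-7.2,0],"rot": [0,0,16.2],"hand": 1},
    {"translation": [-3.5,-7.2,0],"rot": [0,0,16.2],"hand": 1},
  ],
)

```text
t: 19.87
eef_pos: [0.5163, -0.3166, 0.2196]
ee_rot: [3.141, -0.001, -3.134]
force: [-0.4, -0.4, -2.0]
width: 0.0108
gripper_force: 25.0
```

```bash
python3 - <<'E'
from h import *
arm.grab_frame('wrist'); s=arm.get_state(); im,d=arm.grab_frame('wrist'); cv2.imwrite('pics/w9.png',im[...,::-1])
for r in arm.pinpoint('box_brass','wrist')[:2]: print(round(r['p'],2),w(pose('wrist',s),r['point']).round(4))
go(.515,-.317,.148,-3.14)
E
```

```text
0.7 [ 0.5177 -0.3219  0.0022]
go [[-0.01, -0.17, 7.21], [0.0, -0.1, 0.4]] | at [ 0.515  -0.3153  0.2201] [ 3.141e+00 -1.000e-03 -3.133e+00] t 20.02 q [-0.23 -1.34] w 0.011
```

View pics/w9.png

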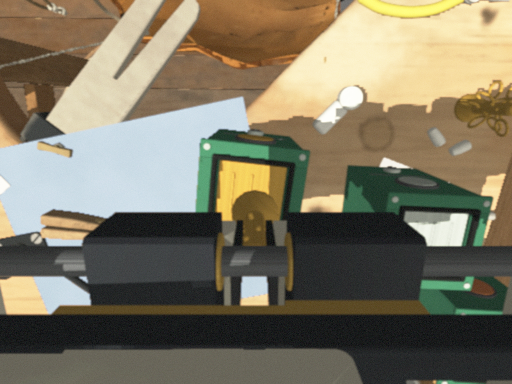

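The brass tree at (255,215) is over the brass box, whose lid front corners are (200,139) and (310,153).

```bash
python3 - <<'E'
from h import *
a=ray('wrist',199,139,.124);b=ray('wrist',311,152,.124); e=(b-a)/np.linalg.norm(b-a); n=np.array([e[1],-e[0],0]); n*=np.sign(n[0]); c=(a+b)/2+.041*n; print(a,b,np.linalg.norm(b-a),n,'centre',c)
t=(c+[.519,-.318,.124])/2-.004*n; go(t[0],t[1],.148)
E
```

```text
[ 0.47277121 -0.35519272  0.124     ] [ 0.48173856 -0.2723646   0.124     ] 0.08331213059560122 [ 0.99419041 -0.10763561  0.        ] centre [ 0.51801669 -0.31819172  0.124     ]
go [[0.04, -0.24, 7.21]] | at [ 0.515  -0.3153  0.2201] [ 3.141e+00 -1.000e-03 -3.133e+00] t 20.02 q [-0.23 -1.34] w 0.011
```

Call:
move_arm(
  rows=[
    {"translation": [0,-0.2,1.5],"rot": [0,0,0],"hand": 1},
    {"translation": [0,-0.2,3],"rot": [0,0,0],"hand": 1},
    {"translation": [0,-0.2,4],"rot": [0,0,0],"hand": 1},
    {"translation": [0,-0.2,5],"rot": [0,0,0],"hand": 1},
    {"translation": [0,-0.2,6],"rot": [0,0,0],"hand": 1},
    {"translation": [0,-0.2,6.7],"rot": [0,0,0],"hand": 1},
    {"translation": [0,-0.2,7.2],"rot": [0,0,0],"hand": 1},
    {"translation": [0,-0.2,7.2],"rot": [0,0,0],"hand": 1},
  ],
)

```text
t: 20.68
eef_pos: [0.515, -0.3174, 0.1474]
ee_rot: [3.141, -0.002, -3.133]
force: [-0.4, 0.8, -2.4]
width: 0.0111
gripper_force: 25.0
```

Call:
move_arm(
  rows=[
    {"translation": [0,0,0],"rot": [0,0,0],"hand": 0.8},
    {"translation": [0,0,0],"rot": [0,0,0],"hand": 0.6},
    {"translation": [0,0,0],"rot": [0,0,0],"hand": 0.6},
    {"translation": [0,0,0],"rot": [0,0,0],"hand": 0.6},
    {"translation": [0,0,0],"rot": [0,0,0],"hand": 0.6},
    {"translation": [0,0,-3],"rot": [0,0,0],"hand": 0.6},
    {"translation": [0,0,-6],"rot": [0,0,0],"hand": 0.6},
    {"translation": [0,0,-9],"rot": [0,0,0],"hand": 0.6},
  ],
)

```text
t: 21.35
eef_pos: [0.5153, -0.3177, 0.2396]
ee_rot: [3.142, -0.001, -3.133]
force: [2.0, 0.2, 0.1]
width: 0.0352
gripper_force: 0.0
```

Call:
move_arm(
  rows=[
    {"translation": [3,0,0],"rot": [0,0,0],"hand": 0.6},
    {"translation": [6,0,0],"rot": [0,0,0],"hand": 0.6},
    {"translation": [8,0,0],"rot": [0,0,0],"hand": 0.6},
    {"translation": [8,0,0],"rot": [0,0,0],"hand": 0.6},
    {"translation": [8,0,0],"rot": [0,0,0],"hand": 0.6},
    {"translation": [8,0,0],"rot": [0,0,0],"hand": 0.6},
  ],
)

```text
t: 21.85
eef_pos: [0.4361, -0.3186, 0.2391]
ee_rot: [-3.141, 0.001, -3.133]
force: [1.1, 0.0, -1.1]
width: 0.035
gripper_force: 0.0
```

```bash
python3 - <<'E'
from h import *
s=arm.get_state(); im,d0=arm.grab_frame('wrist'); I=[]
print(s['t'],s['eef_pos'],s['force'])
C=[]
for k in ['scene','side']:
    m,d=arm.grab_frame(k); P=cloud(k,d); C.append(P[d>.05]); I.append(m)
    for r in arm.pinpoint('tree_full',k)[:1]: print(k,'full',w(pose(k),r['point']).round(4))
A=np.vstack(C)
for n,c in dict(silver=(.554,-.173),brass=(.518,-.318),copper=(.656,-.104)).items():
  for nm,Z in zip(['scene','side'],C):
    q=Z[(abs(Z[:,0]-c[0])<.02)&(abs(Z[:,1]-c[1])<.02)&(Z[:,2]<.14)]
    if len(q)>10: k=np.linalg.lstsq(np.c_[q[:,:2]-c,np.ones(len(q))],q[:,2],rcond=None)[0]; print(n,nm,len(q),k.round(3),q[:,2].min().round(3))
f=lambda m:cv2.resize(m[...,::-1],(400,300))
cv2.imwrite('pics/fin.png',np.vstack([np.hstack([f(im),f(I[0])]),np.hstack([f(I[0][120:270,190:390]),f(I[1][100:250,200:400])])]))
E
```

```text
21.85 [ 0.43606961 -0.3185907   0.23911613] [ 1.11223044  0.02356298 -1.05591354]
side full [ 4.485e-01 -8.520e-02 -3.000e-04]
silver side 226 [-0.003 -0.001  0.122] 0.118
brass side 188 [-0.005  0.002  0.121] 0.118
copper scene 99 [-0.002  0.001  0.123] 0.119
copper side 243 [0.01  0.    0.122] 0.117
```

View pics/fin.png

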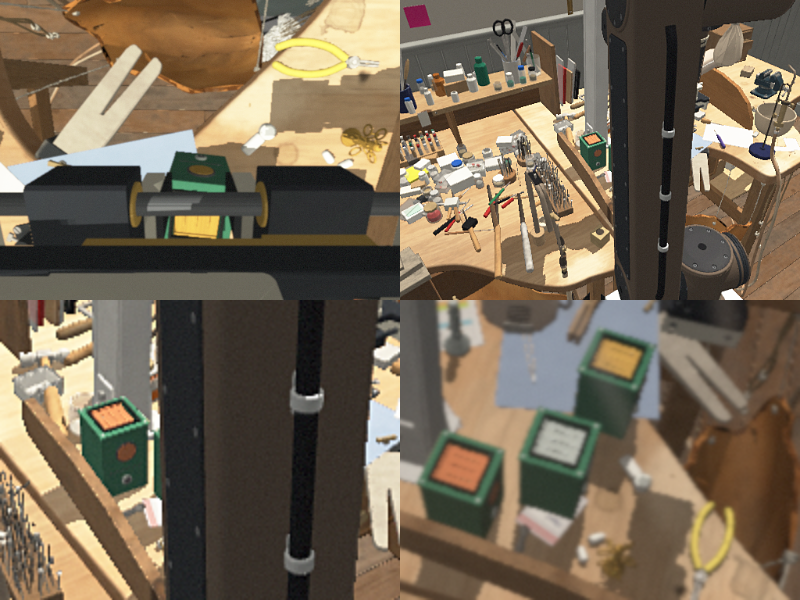

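All three flaps are level and shut at 0.122 m. The ringed tree still stands at (0.4485,-0.085), the three bare trees are gone from the bench, and the robot touches nothing. I'm handing it in.

```bash
python3 -c "
from h import *
print(arm.job_done())"
```

```text
the job is handed in; nothing more can be done
None
```

The job is handed in at about 22 s: the silver, brass and copper trees went through the flaps of their own boxes, all three flaps measured shut, and the ringed tree still stands where it was; the hand-in returned no verdict.

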